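# Turn a glazed tile over and lay it glaze-down in the mosaic row

## Task

The mosaic in the iron hoop is being laid face down on its zinc sheet: take the whole square tile that leans in the wooden rack, turn it over and lay it flat, glazed face down and ribbed clay back up, as the next tile of the row in the middle of the hoop. Square it up in line with the tile already stuck there and close up to it, leaving only a narrow joint. Set it down while you still hold it and ease it over gently, never letting it drop or slap down, and leave the cut half tile in the rack, the hammer, the bowl and the stack of blanks where they are.

Things in the scene. Friction and masses are not known exactly. Their poses are not given: they have to be found in the camera images.
- tile: Whole square tile, 64 x 64 x 14 mm, about 115 g, origin in the middle of its volume. +z points out of the smooth glazed face (blue glaze, white star), -z out of the bare clay back with three shallow ribs; x, y parallel to its sides. At the start it leans in the front or rear place of the rack, +x pointing up its slope, 20 degrees from vertical, centre 48 mm and upper edge 81 mm above the table.
- rack: Fixed wooden rack, 170 (x) x 64 (y) mm, origin under its centre on the table, front -x. Two places: tiles centred at x = +35 mm (rear) or -32 mm (front), glaze to the front and a little up, lean back on two 8 mm dowels at y +-17 mm, 62 mm high. Their feet rest on 16 mm high rails behind two 34 mm high stubs, so draw them out along the slope. Both upright sides of a tile stand free.
- hoop: Fixed mosaic: zinc sheet, radius 185 mm, 4 mm thick, origin at the centre of its underside on the table, z up. On it an iron hoop (radius 143 mm, 18 mm high) and inside that a border of stuck clay stones 14 mm high, leaving a radius of 109 mm free. One tile like the loose one is stuck back up at x = +66 mm, y = 0, sides parallel to the hoop's x and y. The row runs along the hoop's x.
- bay (a point): Centre of the place for the loose tile, on top of the zinc sheet (4 mm above the table) in the middle of the hoop; x, y as the hoop's. With the tile centred here the joint to the stuck tile, on the +x side, is 2 mm wide; both y sides and the -x side are free.
- hammer: Loose mosaic hammer lying on the table: double-pointed steel head 150 mm long along its y, wooden handle 170 mm towards its -x, 34 mm high; origin below the head's middle, on the table. Leave it alone.
- bowl: Terracotta bowl of chips, 124 mm across, 50 mm high, origin at the centre of its foot. Leave it alone.
- blanks: Stack of four clay blanks 100 x 100 x 48 mm, origin at the centre of its underside. Leave it alone.
- half: Cut half tile, 64 mm wide (its y), 32 mm high (its x), 14 mm thick, leaning in the other place of the rack, glaze to the front, its top 50 mm above the table. Its origin lies 16 mm up its slope from its middle, at its upper edge. Leave it there.
Mind the look-alikes: they are no part of the job. Leave any green look-alike of the tile alone.

How it is judged:
By the outcome, as a careful person would: the job done as asked, in the order asked, and still so for the second after the job is handed in, with the robot touching nothing.
It also fails if it takes over 45 s, if anything falls off the work surface, if the arm or the gripper's body presses on something with over 40 N, if the wrist force passes 120 N, or if a joint passes its speed limit or range.

## Robot

A 6-joint arm with a two-finger parallel gripper is mounted at the origin on the work surface. World frame = base frame: x ahead of the robot, y to its left, z up, the work surface at z = 0. Lengths are in m, angles in degrees, forces in N, time in s.
With the tool pointing down it reaches from about 0.35 to 0.925 m from the base axis. Payload 6.4 kg.
Tool frame: the origin (TCP) lies at the very end of the fingers, on their centre line; the grasp point (between the pads) lies 19 mm behind it; z points along the fingers, y is the direction in which the jaws open and shut (so a half turn about z gives the same grasp; the last joint's range is limited). The gripper opens to 94 mm and grips with 3 to 60 N. Pads are 16 mm wide; open, the fingers measure 119 mm over their backs; the gripper's body (75 mm by 177 mm) begins 78 mm behind the grasp point.
Start: joints at [-75.407, 14.043, 89.255, -0, 76.702, -9.975], TCP at [0.27, -0.591, 0.205] pointing down, gripper open.
Joint ranges: [-179.41, 179.41], [-58.25, 129.5], [7.25, 145.43], [-54.29, 234.29], [11.92, 165.04], [-157.13, 157.13]. Speed limits (degrees/s): [147.25, 147.25, 180, 180, 180, 180].

## Interface

Orientations are given as [roll, pitch, yaw] about the fixed x, y, z axes, in that order (R = Rz(yaw) Ry(pitch) Rx(roll)).
In Python, from workcell import state, grab_frame, camera_params, close_job gives the robot as it stands.
- The arm moves only by the shell command python3 -m creep 'ROWS' [FORCE]. ROWS is text: rows parted by semicolons, each of 5 numbers parted by spaces: the shift along the tool's x, y, z in m, then the turn about the tool's z in rad, then the closure in counts, from 0 (fully open) to 255 (shut). In form: tx ty tz yaw grip; .... A call has 1 to 10 rows; each row shifts and turns the commanded pose from where the row before left it, along the tool's axes as they then stand; what a row does not reach is not made up. A row lasts 1/8 s, in which the tool goes at most 62.5 mm and 10.7 degrees, less where a joint would pass 70% of its speed; a pose out of reach is approached as far as the arm can. A call with a gripper value outside its range is refused whole. The fingers move at their own pace and stop on an object; FORCE is the grip in N (left out, the last holds). Time passes only in rows, so rows that do not move let the fingers close. It gives the time, the measured TCP pose, the force and the opening at its end, in the units of the state.
- state(): the state, without advancing time (a new reading comes with each control period).
- grab_frame(name): name is "side" or "top"; returns the picture (420x560x3 uint8, blue, green, red); there is no depth.
- camera_params(name): a dict with "fov_y" (degrees; the focal length in pixels is half the picture's height over the tangent of half this angle, whatever the lens; pixels are square), "cx", "cy" (the principal point, pixels), "rvec" (rotation vector, rad) and "tvec" (3), from world to camera coordinates, as OpenCV has them. Camera axes: x right, y down, z forward; pixel columns grow to the right and rows downward; lengths in m; the calibration is good to about 2 mm. A picture is of the moment at which its call begins. camera_params takes no time and is no camera call.
- close_job(): hands the job in, once; it reports no verdict.
The state is a dict: "time": time; "joint_pos": joint angles; "joint_vel": joint speeds; "joint_efforts": joint torques, N m; "position": TCP position; "tool_rot": TCP orientation; "force": force on the tool from outside, world axes, zero at the start; "wrist_torque": the same for the moment, N m; "width": opening from 0.0 (shut) to 1.0 (fully open).
Only numpy, scipy, OpenCV 4.12 (cv2) and the standard library are available. Lean on these libraries where they do the work, as an engineer would, in place of code of your own. Each camera call takes 0.05 s, during which the arm holds its last target.

## Working session

There is one attempt and no reset: what is moved stays moved. The work goes in short steps, Python scripts to look and compute and a shell command to move; the robot and the scene stay as the last step left them, time stands still between calls to the robot, and variables do not carry over. Pictures are saved under pics/ and viewed, and the job is handed in when it is done.

```bash
ls; mkdir -p pics
python3 - <<'E'
from workcell import *
import cv2
for n in("side","top"):
    cv2.imwrite(f"pics/{n}0.png",grab_frame(n)); print(n,camera_params(n))
print(state())
E
```

```text
pics
side {'fov_y': 47.9307614402386, 'cx': 277.1236621539583, 'cy': 208.54249842378084, 'rvec': array([ 0.28364646, -2.60174335,  1.53152088]), 'tvec': array([0.4562016 , 0.15935983, 1.04401065])}
top {'fov_y': 48.740694651692635, 'cx': 278.86785505847666, 'cy': 206.380950155872, 'rvec': array([ 2.16612743, -2.11685047,  0.17662811]), 'tvec': array([-0.07500674,  0.49555849,  1.21066672])}
{'time': 0.1, 'joint_pos': array([-7.54087135e+01,  1.40789920e+01,  8.93170601e+01,  7.24955431e-04,
        7.67034467e+01, -9.97433462e+00]), 'joint_vel': array([ 4.90876722e-02, -8.44127953e-04, -9.67144376e-02, -8.64073504e-05,
        1.99332634e-02,  5.07173881e-02]), 'joint_efforts': array([ 4.86732533e-04, -4.16914129e+01, -3.15524769e+01,  6.86587323e-02,
        3.09936830e-02, -5.03794126e-05]), 'position': array([ 0.27010635, -0.59062403,  0.20447626]), 'tool_rot': array([-1.79902127e+02, -1.79284638e-02,  2.45654385e+01]), 'force': array([ 0.80246622, -0.02885778,  0.2873087 ]), 'wrist_torque': array([ 0.03760877,  0.00593915, -0.0414759 ]), 'width': 1.000287072250893}
```

View pics/top0.png

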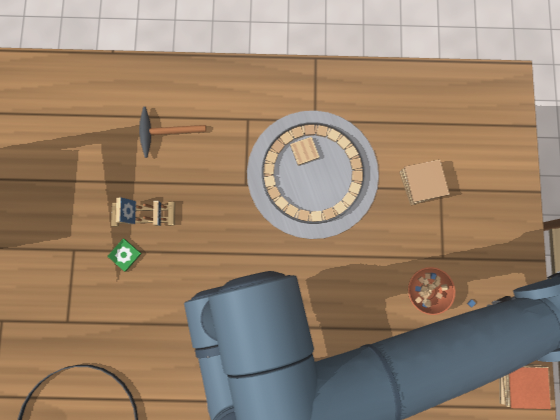

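View pics/side0.png

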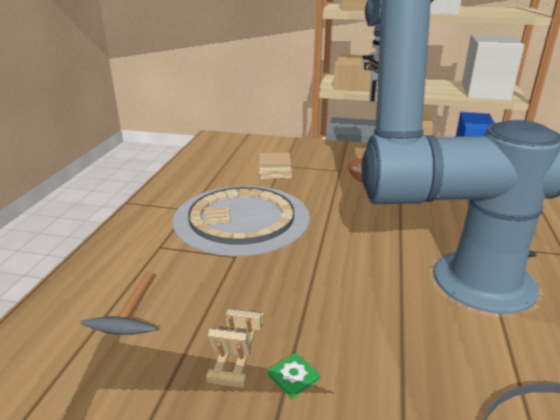

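Run:
```python
import cv2, numpy as np
t=cv2.imread("pics/top0.png");s=cv2.imread("pics/side0.png")
a=cv2.resize(t[185:275,95:190],None,fx=5,fy=5,interpolation=cv2.INTER_CUBIC)
b=cv2.resize(s[300:400,195:280],None,fx=4,fy=4,interpolation=cv2.INTER_CUBIC)
h=450; b=cv2.resize(b,(int(b.shape[1]*h/b.shape[0]),h)); a=cv2.resize(a,(400,h*400//475));
out=np.zeros((h,400+b.shape[1],3),np.uint8);out[:a.shape[0],:400]=a;out[:,400:]=b
cv2.imwrite("pics/rack.png",out)
cv2.imwrite("pics/hoop.png",cv2.resize(t[105:245,240:385],None,fx=4,fy=4,interpolation=cv2.INTER_CUBIC))
```

```text
(no output)
```

View pics/rack.png

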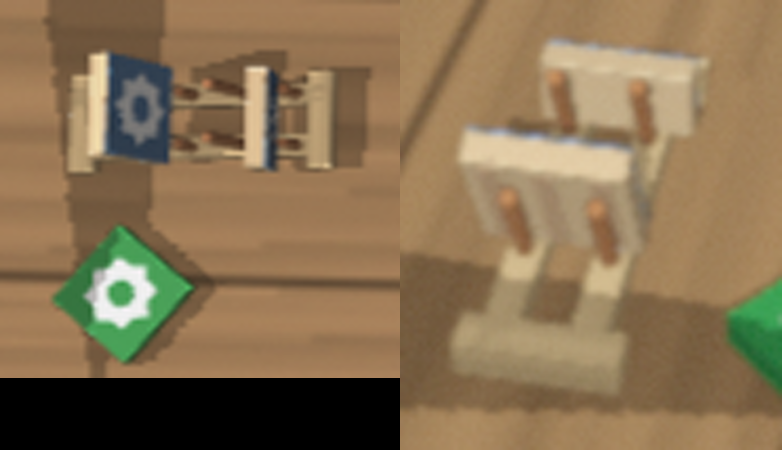

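View pics/hoop.png

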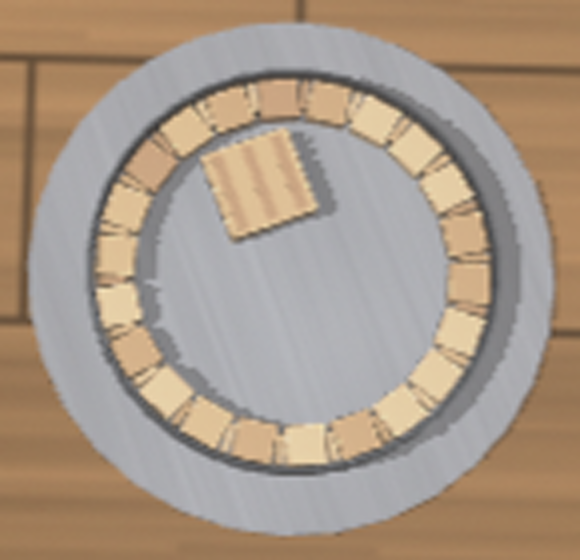

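```bash
cat > h.py <<'E'
import cv2, numpy as np
from workcell import *
def cam(n):
    p=camera_params(n); f=210/np.tan(np.radians(p['fov_y']/2))
    R,_=cv2.Rodrigues(p['rvec']); return f,p['cx'],p['cy'],R,np.array(p['tvec'])
def ray(n,u,v):
    f,cx,cy,R,t=cam(n); d=R.T@np.array([(u-cx)/f,(v-cy)/f,1]); return -R.T@t,d
def onz(n,u,v,z):
    c,d=ray(n,u,v); return c+d*(z-c[2])/d[2]
def proj(n,P):
    f,cx,cy,R,t=cam(n); q=R@np.array(P)+t; return np.array([f*q[0]/q[2]+cx,f*q[1]/q[2]+cy])
def tri(a,b):
    c1,d1=ray("top",*a);c2,d2=ray("side",*b)
    A=np.c_[d1,-d2];s=np.linalg.lstsq(A,c2-c1,rcond=None)[0]
    p,q=c1+s[0]*d1,c2+s[1]*d2; return (p+q)/2,np.linalg.norm(p-q)
E
python3 - <<'E'
from h import *
np.set_printoptions(precision=4,suppress=True)
t=cv2.imread("pics/top0.png").astype(int)
for n in("top","side"): print(n,ray(n,0,0)[0], ray(n,278,207)[1])
# gray sheet mask
mx=t.max(2);mn=t.min(2)
m=(((mx-mn)<22)&(mx>110)).astype(np.uint8); m[:100]=0;m[245:]=0;m[:,:240]=0;m[:,390:]=0
cs,_=cv2.findContours(m,cv2.RETR_EXTERNAL,cv2.CHAIN_APPROX_NONE)
c=max(cs,key=cv2.contourArea)[:,0]; W=np.array([onz("top",u,v,0.004)[:2] for u,v in c])
A=np.c_[2*W,np.ones(len(W))];s=np.linalg.lstsq(A,(W**2).sum(1),rcond=None)[0]
print("sheet",s[:2],np.sqrt(s[2]+s[:2]@s[:2]))
# stuck tile: clay colour inside
hsv=cv2.cvtColor(t.astype(np.uint8),cv2.COLOR_BGR2HSV)
m2=((hsv[...,1]>60)&(hsv[...,2]>120)).astype(np.uint8)
cs,_=cv2.findContours(m2[130:172,286:330].copy(),cv2.RETR_EXTERNAL,cv2.CHAIN_APPROX_NONE)
for c in cs:
    c=c[:,0]+[286,130]
    if cv2.contourArea(c)>250:
        r=cv2.minAreaRect(c.astype(np.float32));print(r); B=cv2.boxPoints(r); print(np.array([onz("top",*p,0.018) for p in B]))
# red? blue glaze
m3=((hsv[...,0]>95)&(hsv[...,0]<125)&(hsv[...,1]>110)).astype(np.uint8)
m3[:190]=0;m3[230:]=0;m3[:,:95]=0;m3[:,190:]=0
n,l,st,ce=cv2.connectedComponentsWithStats(m3);print(st[1:],ce[1:])
E
```

```text
top [ 0.2997 -0.0583  1.2742] [ 0.1566 -0.0024 -0.9877]
side [0.2662 0.9141 0.6458] [ 0.1863 -0.8558 -0.4825]
sheet [ 0.6002 -0.1559] 0.183076376036358
((304.27398681640625, 150.3972625732422), (22.47190284729004, 22.940065383911133), 69.44395446777344)
[[ 0.6788 -0.0898  0.018 ]
 [ 0.7037 -0.1498  0.018 ]
 [ 0.6433 -0.1725  0.018 ]
 [ 0.6187 -0.1129  0.018 ]]
[] []
```

Run:
```python
from h import *
np.set_printoptions(precision=4,suppress=True)
t=cv2.imread("pics/top0.png")
hsv=cv2.cvtColor(t,cv2.COLOR_BGR2HSV)
print(hsv[211,116:140].tolist())
a=t[190:235,105:182]; cv2.imwrite("pics/r2.png",cv2.resize(a,None,fx=10,fy=10,interpolation=cv2.INTER_NEAREST))
s=cv2.imread("pics/side0.png")
cv2.imwrite("pics/r3.png",cv2.resize(s[305:390,200:270],None,fx=7,fy=7,interpolation=cv2.INTER_NEAREST))
```

```text
[[17, 86, 219], [20, 76, 236], [20, 73, 236], [17, 65, 215], [18, 20, 127], [105, 100, 79], [106, 98, 78], [105, 50, 92], [120, 5, 112], [20, 6, 121], [109, 29, 97], [106, 99, 80], [106, 105, 80], [106, 102, 80], [108, 31, 99], [0, 0, 115], [10, 6, 121], [107, 17, 105], [106, 66, 85], [8, 27, 76], [16, 107, 131], [16, 113, 151], [15, 115, 151], [15, 116, 161]]
```

View pics/r2.png

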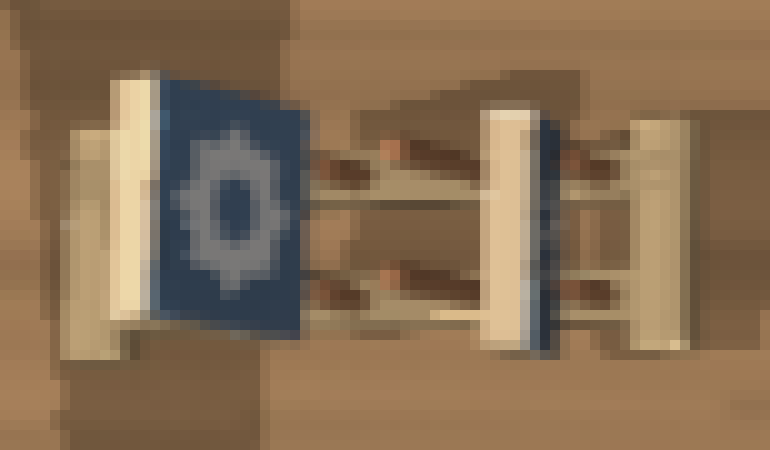

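View pics/r3.png

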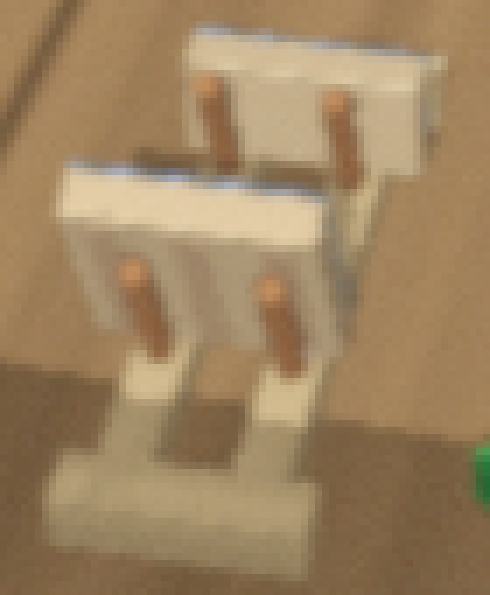

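Run:
```python
from h import *
np.set_printoptions(precision=4,suppress=True)
a,e1=tri((121,197.5),(210.7,327.9)); b,e2=tri((120.6,221.8),(246.4,332.6))
print(a,e1,b,e2,np.linalg.norm(a-b))
A=onz("top",121,197.5,.0805);B=onz("top",120.6,221.8,.0805);print("z plane top",A,B,np.linalg.norm(A-B))
C=onz("side",210.7,327.9,.0805);D=onz("side",246.4,332.6,.0805);print("z plane side",C,D,np.linalg.norm(C-D))
# back top edge z .0757
A2=onz("top",116,197.5,.0757);B2=onz("top",116,221.8,.0757);print("back",A2,B2)
print("sideback",onz("side",208.6,336,.0757),onz("side",246,340,.0757))
# rack end bars (rear bar outline, front bar) heights unknown ~ .02
for uv in [(111.2,203),(111.2,225.8),(174.2,202),(174.2,225)]: print(onz("top",*uv,.016))
```

```text
[0.5051 0.3494 0.0792] 0.0011172062923817101 [0.4423 0.3461 0.0781] 0.0029594368616081917 0.06291550744504926
z plane top [0.5043 0.3488 0.0805] [0.4406 0.345  0.0805] 0.06389826213852008
z plane side [0.5051 0.3508 0.0805] [0.4431 0.3485 0.0805] 0.06210109491370443
back [0.5048 0.3635 0.0757] [0.4408 0.3586 0.0757]
sideback [0.5042 0.365  0.0757] [0.4406 0.3603 0.0757]
[0.4994 0.3965 0.016 ]
[0.4366 0.3915 0.016 ]
[0.5063 0.2241 0.016 ]
[0.4428 0.2204 0.016 ]
```

Candidates for "the tile" in the top view:
- Blue-glazed tile in the rear rack place, (127,211).
- Half tile in the front rack place, (155,213).
- Green flat look-alike, (125,255).
- Stuck tile in the hoop, (304,150).
- Blue chip on the table, (472,303).

I choose (127,211). The crop shows a full blue star face, and its top edge measures 63 mm at z ≈ 79 mm. The hoop centre is about (0.600, -0.156) with yaw about 22.5°. The tile centre is about (0.473, 0.343), with the rack's +x pointing at about 93.7°.

```bash
python3 -m creep '0 0 0 -0.1723 0;0 0 0 -0.1723 0;0 0 0 -0.1723 0;0 0 0 -0.1723 0;0 0 0 -0.1723 0;0 0 0 -0.1723 0;0 0 0 -0.1723 0;0.04 0.03 0 0 0;0.055 0.03 0 0 0;0.055 0.03 0 0 0' 5
```

```text
time: 1.35
position: [0.3507, -0.4341, 0.2049]
tool_rot: [-180.0, -0.1, 93.6]
force: [0.2, 0.1, -0.1]
width: 0.996
```

```bash
python3 -m creep '0.055 0.018 0 0 0;0.055 0.018 0 0 0;0.055 0.018 0 0 0;0.055 0.018 0 0 0;0.055 0.018 0 0 0;0.055 0.018 0 0 0;0.055 0.018 0 0 0;0.055 0.012 0 0 0;0.055 0.012 0 0 0;0.055 0.012 0 0 0'; python3 -m creep '0.055 0.008 0 0 0;0.055 0 0 0 0;0.05 0 0 0 0;0.03 0 0 0 0;0 0 0 0 0'
python3 - <<'E'
from h import *
cv2.imwrite("pics/s1.png",grab_frame("side"));cv2.imwrite("pics/t1.png",grab_frame("top"));print(state()['position'],state()['tool_rot'])
E
```

```text
time: 2.6
position: [0.4765, 0.1252, 0.2053]
tool_rot: [-180.0, 0.0, 93.7]
force: [0.4, -0.4, 0.7]
width: 1.0
time: 3.22
position: [0.4718, 0.3147, 0.2049]
tool_rot: [-179.9, 0.0, 93.9]
force: [0.2, 0.1, 0.3]
width: 0.998
[0.47237108 0.31284989 0.20500615] [-1.79953399e+02  3.96417004e-02  9.36830978e+01]
```

```bash
python3 -m creep '0.0385 0.003 0.02 0 0;0 0 0.05 0 0;0 0 0.035 0 0;0 0 0.03 0 0;0 0 0 0 0;0 0 0 0 0'
python3 - <<'E'
from h import *
cv2.imwrite("pics/s2.png",cv2.resize(grab_frame("side")[150:420,120:360],None,fx=2.2,fy=2.2,interpolation=cv2.INTER_CUBIC));cv2.imwrite("pics/t2.png",grab_frame("top"));print(state()['position'],state()['tool_rot'])
E
```

```text
time: 4.08
position: [0.4743, 0.3517, 0.0719]
tool_rot: [179.9, -0.0, 93.6]
force: [-0.1, -0.7, 0.3]
width: 1.003
[0.47455423 0.35222309 0.07253105] [ 1.79818275e+02 -7.27482304e-02  9.36387717e+01]
```

View pics/s2.png

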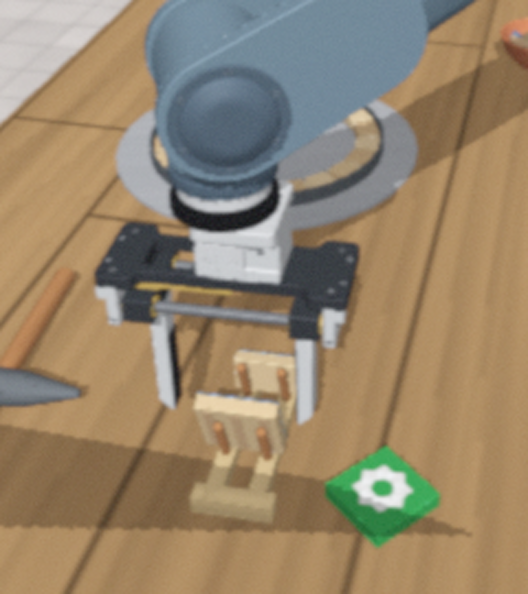

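View pics/t2.png

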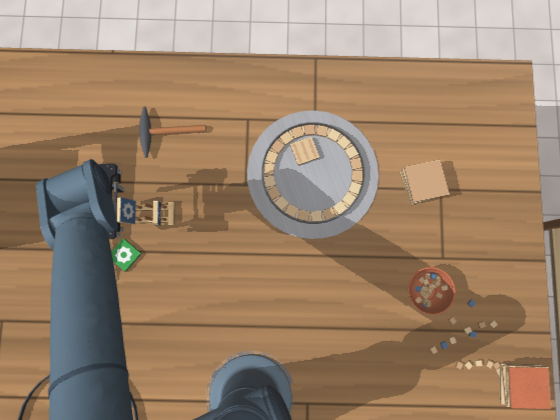

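```bash
python3 -m creep '0 0 0.0115 0 0;0 0 0 0 255;0 0 0 0 255;0 0 0 0 255;0 0 0 0 255;0 0 0 0 255;0 0 0 0 255;0 0 0 0 255' 6
```

```text
time: 5.18
position: [0.4734, 0.3521, 0.0592]
tool_rot: [180.0, -0.0, 93.7]
force: [0.3, 0.3, 0.4]
width: 0.681
```

```bash
python3 -m creep '0.003 0 -0.0075 0 255;0 0 0 0 255;-0.006 0 0 0 255;-0.006 0 0 0 255;-0.006 0 0 0 255;-0.006 0 0 0 255;-0.006 0 0 0 255;-0.006 0 0 0 255;0 0 0 0 255'
cat > look.py <<'E'
from h import *
import sys
x0,x1,y0,y1,k=map(float,sys.argv[2:7]); 
for n in sys.argv[7:]:
    cv2.imwrite(f"pics/{sys.argv[1]}_{n}.png",cv2.resize(grab_frame(n)[int(y0):int(y1),int(x0):int(x1)],None,fx=k,fy=k,interpolation=cv2.INTER_CUBIC))
E
python3 look.py a 170 300 260 400 4 side
```

```text
time: 6.3
position: [0.4752, 0.3185, 0.0664]
tool_rot: [-180.0, 0.0, 93.6]
force: [0.5, -0.6, -1.1]
width: 0.676
```

View pics/a_side.png

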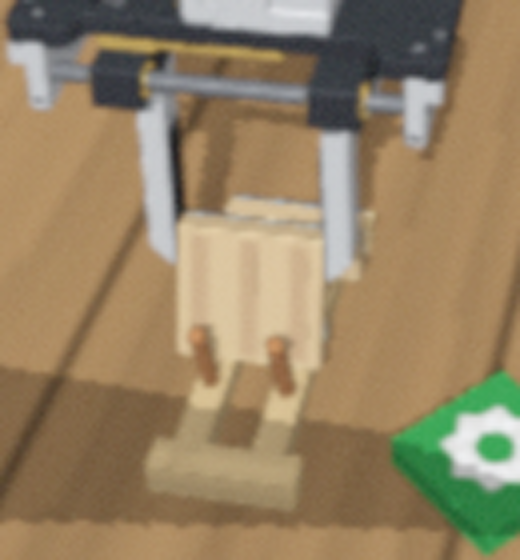

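```bash
python3 -m creep '0 0 -0.01 0 255;0 0 -0.015 0 255;0 0 -0.02 0 255;0 0 -0.02 0 255;0 0 0 0 255'
python3 look.py b 170 300 230 370 4 side
```

```text
time: 6.98
position: [0.4769, 0.3198, 0.1345]
tool_rot: [179.7, -0.1, 93.7]
force: [0.6, -0.5, -1.0]
width: 0.681
```

View pics/b_side.png

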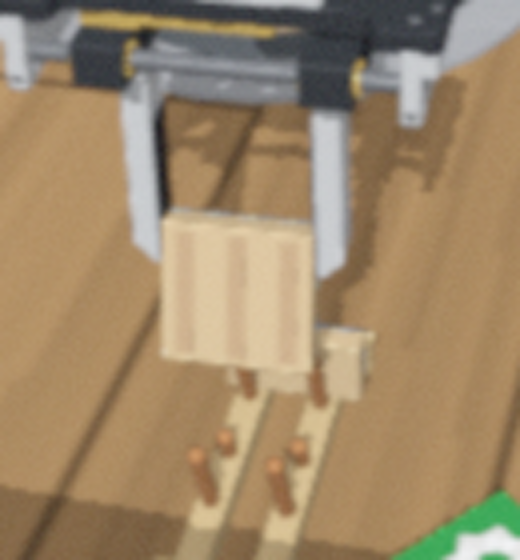

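Run:
```python
from h import *
from scipy.optimize import brentq
np.set_printoptions(precision=4,suppress=True)
for z in(.149,.152,.155):
    T=onz("side",229.7,286.5,z); g=lambda zz: np.linalg.norm(onz("side",229.3,320.6,zz)-T)-.064
    for lo,hi in((.02,.1),):
        try:
            b=onz("side",229.3,320.6,brentq(g,.0,.1)); print(T,b,np.degrees(np.arctan2(b[1]-T[1],T[2]-b[2])))
        except Exception as e: print(z,e,[round(g(q),4) for q in(.0,.05,.08,.1,.13)])
```

```text
[0.478  0.3192 0.149 ] [0.4775 0.3332 0.0865] 12.603330917944481
[0.4767 0.3228 0.152 ] [0.4764 0.3361 0.0894] 12.036990997515185
[0.4755 0.3264 0.155 ] [0.4753 0.3391 0.0923] 11.480405422032822
```

```bash
python3 -m creep '0 0 0 0 255;-0.02 0.004 0 0 255;-0.04 0.008 0 0 255;-0.055 0.012 0 0 255;-0.06 0.013 0 0 255;-0.06 0.013 0 0 255;-0.06 0.013 0 0 255;-0.06 0.013 0 0 255;-0.06 0.013 0 0 255;-0.04 0.008 0 0 255' 20; python3 -m creep '-0.02 0.004 0 0.08 255;0 0 0 0.17 255;0 0 0 0.18 255;0 0 0 0.18 255;0 0 0 0.18 255;0 0 0 0.18 255;0 0 0 0.17 255;0 0 0 0.103 255;0 0 0 0 255'
python3 look.py c 0 560 0 420 1.4 side top
```

```text
time: 8.28
position: [0.6006, -0.1327, 0.1308]
tool_rot: [-179.9, 0.0, 93.5]
force: [0.8, 0.6, -1.0]
width: 0.684
time: 9.4
position: [0.6055, -0.1494, 0.1307]
tool_rot: [-179.9, 0.1, 22.5]
force: [-0.5, -0.4, -1.8]
width: 0.677
```

View pics/c_side.png

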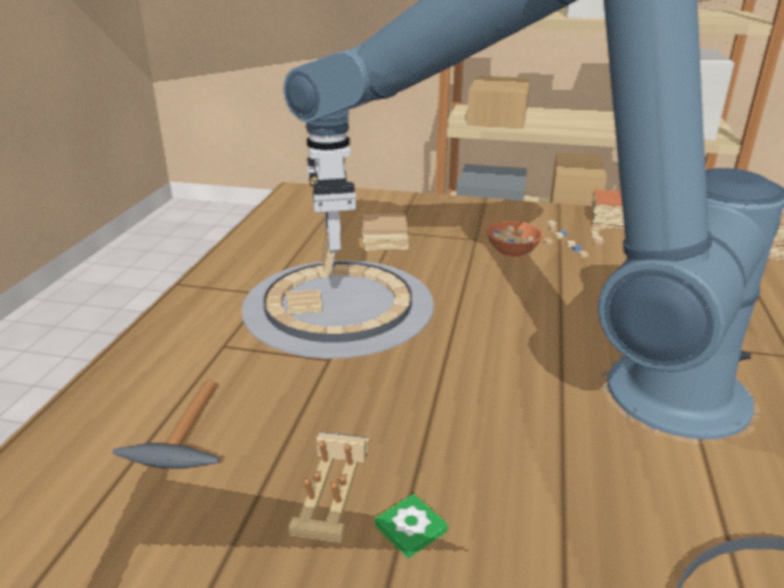

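View pics/c_top.png

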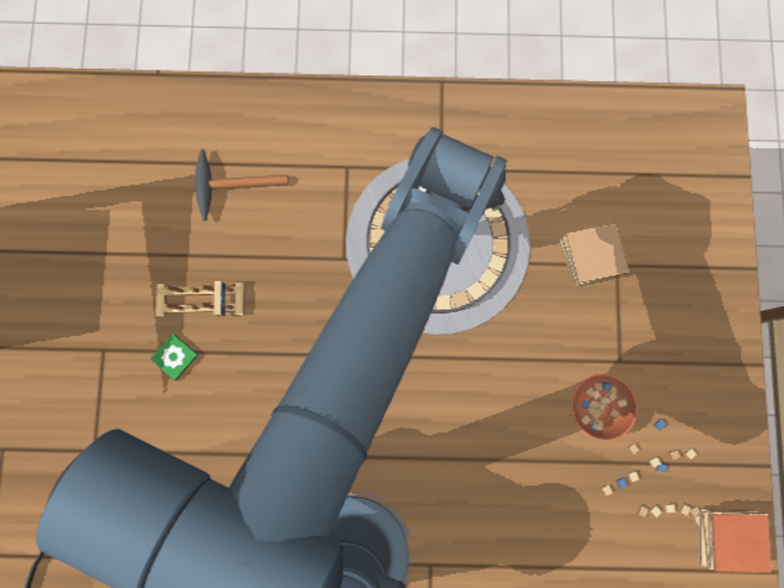

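```bash
python3 -m creep '0.0024 0.004 0.02 0 255;0 0 0.03 0 255;0 0 0.018 0 255;0 0 0.006 0 255;0 0 0 0 255' 6
python3 look.py d 160 310 130 250 5 side
```

```text
time: 10.12
position: [0.6103, -0.1513, 0.0573]
tool_rot: [-180.0, 0.0, 22.5]
force: [-0.3, -0.5, -0.7]
width: 0.681
```

View pics/d_side.png

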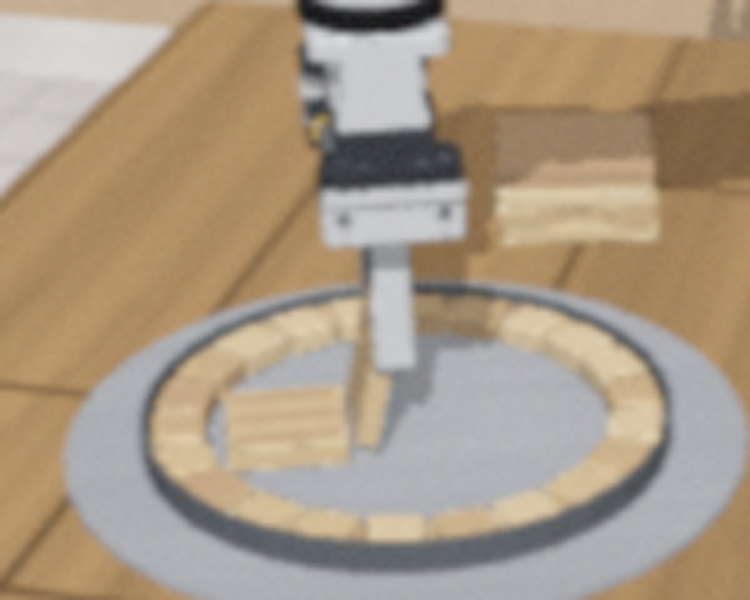

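```bash
for i in 1; do python3 -m creep '-0.003 0 0.002 0 255;0 0 0.002 0 255;0 0 0.001 0 255;0 0 0 0 255'; done; python3 -m creep '0 0 0.0015 0 255;0 0 0.001 0 255;0 0 0 0 255'
```

```text
time: 10.68
position: [0.6074, -0.1524, 0.0525]
tool_rot: [180.0, -0.0, 22.5]
force: [-0.4, -0.7, -1.5]
width: 0.683
time: 11.05
position: [0.6073, -0.1524, 0.0498]
tool_rot: [-180.0, 0.0, 22.5]
force: [0.6, -0.2, -1.2]
width: 0.683
```

```bash
python3 -m creep '0 0 0.001 0 255;0 0 0.001 0 255;0 0 0 0 255';  python3 -m creep '0 0 0.001 0 255;0 0 0.001 0 255;0 0 0 0 255'; python3 look.py e 160 310 130 250 5 side
```

```text
time: 11.42
position: [0.6078, -0.1524, 0.0488]
tool_rot: [180.0, -0.0, 22.5]
force: [-1.9, 2.0, 4.5]
width: 0.682
time: 11.8
position: [0.6083, -0.1522, 0.0474]
tool_rot: [180.0, -0.1, 22.4]
force: [-0.6, 3.1, 7.8]
width: 0.681
```

View pics/e_side.png

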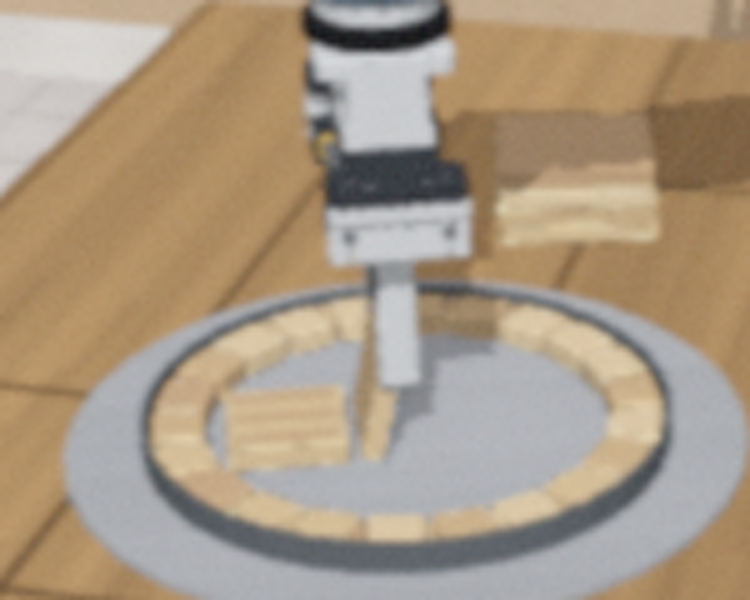

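```bash
python3 -m creep '-0.0025 0 0.0004 0 255;-0.0025 0 0.0004 0 255;-0.0025 0 0.0004 0 255;-0.0024 0 0.0007 0 255;-0.0024 0 0.0007 0 255;-0.0024 0 0.0007 0 255;-0.0023 0 0.0011 0 255;-0.0023 0 0.0011 0 255;-0.0023 0 0.0011 0 255;0 0 0 0 255' 6; python3 look.py f 160 310 130 250 5 side
```

```text
time: 13.1
position: [0.5871, -0.1608, 0.0391]
tool_rot: [-180.0, 0.0, 22.4]
force: [0.1, -0.8, -0.1]
width: 0.68
```

View pics/f_side.png

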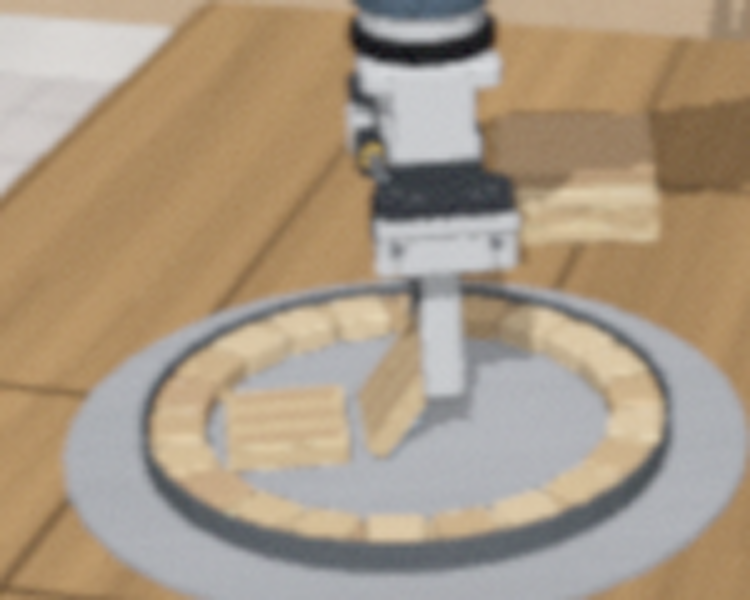

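```bash
python3 -m creep '0.005 0 0 0 255;0.005 0 0 0 255;0.0035 0 -0.0012 0 255;0.0035 0 -0.0014 0 255;0.0035 0 -0.0014 0 255;0.0036 0 -0.0014 0 255;0.0043 0 -0.0003 0 255;0.0043 0 -0.0002 0 255;0 0 0 0 255' 5; python3 look.py g 160 310 130 250 5 side
```

```text
time: 14.28
position: [0.6182, -0.148, 0.0452]
tool_rot: [180.0, -0.0, 22.5]
force: [0.1, 0.6, -1.4]
width: 0.679
```

View pics/g_side.png

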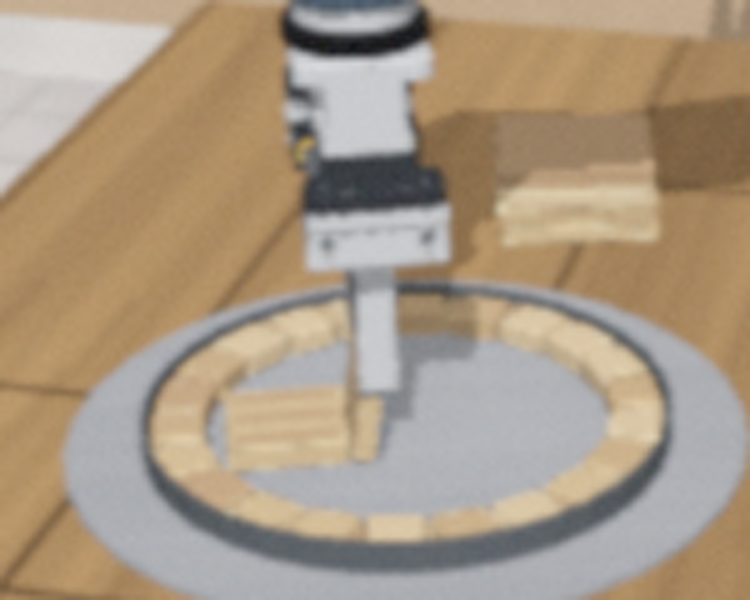

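```bash
python3 -m creep '0.0035 0 0 0 255;0.0035 0 0 0 255;0 0 0.001 0 255;0 0 0 0 255';python3 -m creep '0 0 0.0015 0 255;0 0 0 0 255'; python3 look.py h 160 310 130 250 5 side
```

```text
time: 14.82
position: [0.6249, -0.1452, 0.045]
tool_rot: [180.0, -0.1, 22.5]
force: [-0.4, 1.9, 4.2]
width: 0.686
time: 15.08
position: [0.625, -0.1452, 0.0438]
tool_rot: [180.0, -0.1, 22.4]
force: [-0.3, 2.7, 5.3]
width: 0.683
```

View pics/h_side.png

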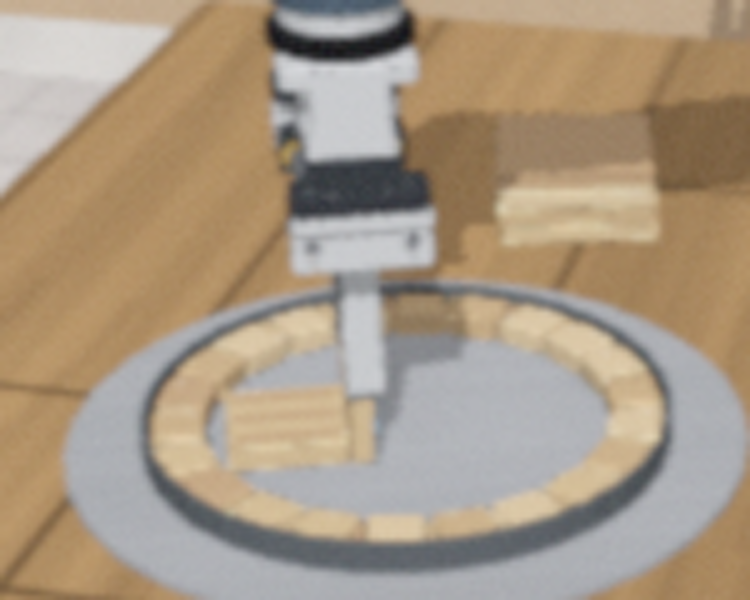

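```bash
python3 -m creep '0 0 -0.001 0 255;0 0 -0.0005 0 255;0 0 0 0 62;0 0 0 0 62;0 0 0 0 62' 5; python3 look.py i 160 310 130 250 5 side
```

```text
time: 15.75
position: [0.6241, -0.1456, 0.0442]
tool_rot: [-180.0, 0.0, 22.5]
force: [0.4, 0.1, -0.6]
width: 0.757
```

View pics/i_side.png

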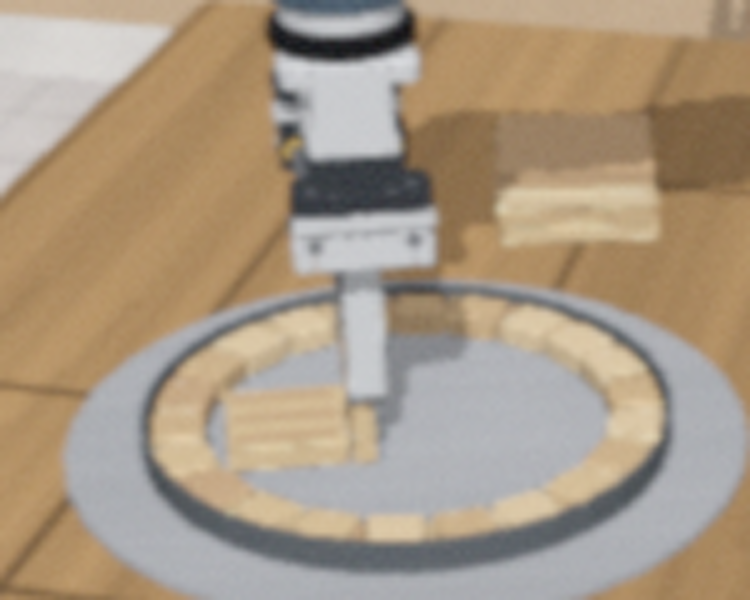

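```bash
python3 -m creep '0 0 -0.007 0 62;0 0 -0.007 0 62;0 0 0 0 62;0 0 0 0 255;0 0 0 0 255;0 0 0 0 255;0 0 0 0 255' 6; python3 look.py j 160 310 130 250 5 side
```

```text
time: 16.68
position: [0.6242, -0.1455, 0.0583]
tool_rot: [180.0, -0.0, 22.5]
force: [0.3, 0.1, 1.3]
width: 0.681
```

View pics/j_side.png

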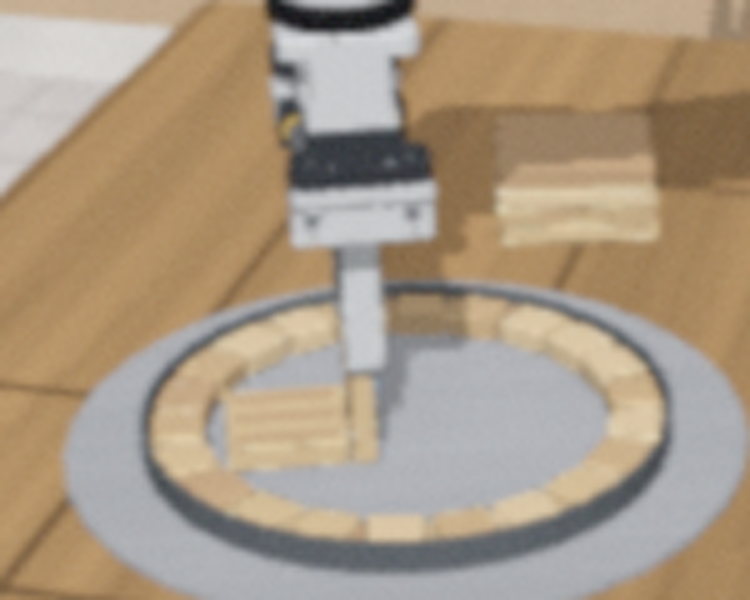

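```bash
python3 -m creep '0 0 0.001 0 255;-0.0026 0 0 0 255;-0.0026 0 0 0 255;-0.0026 0 0 0 255;-0.0025 0 0 0 255;-0.0026 0 0.0004 0 255;-0.0026 0 0.0004 0 255;-0.0026 0 0.0004 0 255;-0.0025 0 0.0003 0 255;0 0 0 0 255' 6; python3 look.py k 160 310 130 250 5 side
```

```text
time: 17.98
position: [0.6046, -0.1535, 0.0552]
tool_rot: [-180.0, 0.0, 22.4]
force: [-0.4, -1.1, 0.1]
width: 0.678
```

View pics/k_side.png

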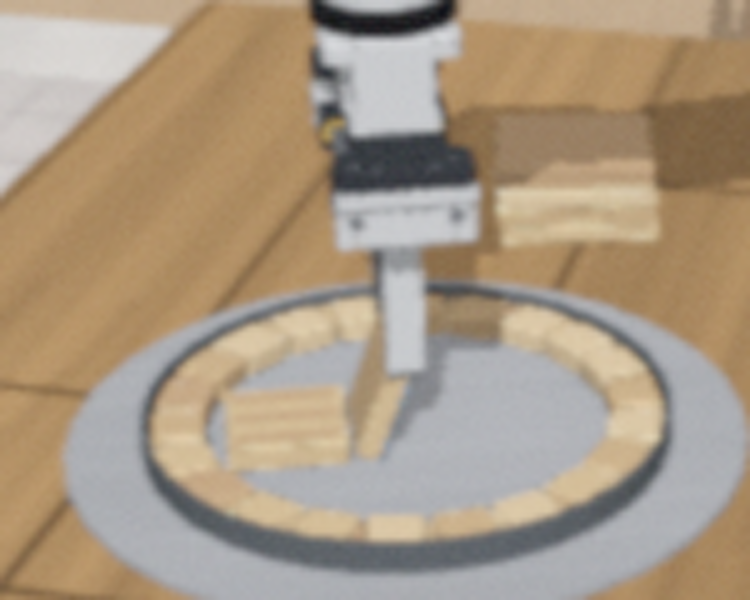

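```bash
python3 -m creep '-0.0025 0 0.0007 0 255;-0.0025 0 0.0008 0 255;-0.0024 0 0.0008 0 255;-0.0024 0 0.0009 0 255;-0.0023 0 0.0011 0 255;-0.0023 0 0.0012 0 255;-0.0023 0 0.0013 0 255;-0.0022 0 0.0013 0 255;0 0 0 0 255' 6;python3 -m creep '-0.0021 0 0.0015 0 255;-0.0021 0 0.0016 0 255;-0.002 0 0.0016 0 255;-0.002 0 0.0017 0 255;-0.0018 0 0.0018 0 255;-0.0017 0 0.0019 0 255;-0.0017 0 0.002 0 255;-0.0017 0 0.002 0 255;0 0 0 0 255'; python3 look.py l 160 310 130 250 5 side
```

```text
time: 19.15
position: [0.5873, -0.1607, 0.0475]
tool_rot: [-180.0, 0.0, 22.4]
force: [-1.6, 0.6, 0.5]
width: 0.684
time: 20.27
position: [0.5735, -0.1664, 0.0333]
tool_rot: [-180.0, 0.0, 22.4]
force: [-0.8, 0.0, -0.5]
width: 0.679
```

View pics/l_side.png

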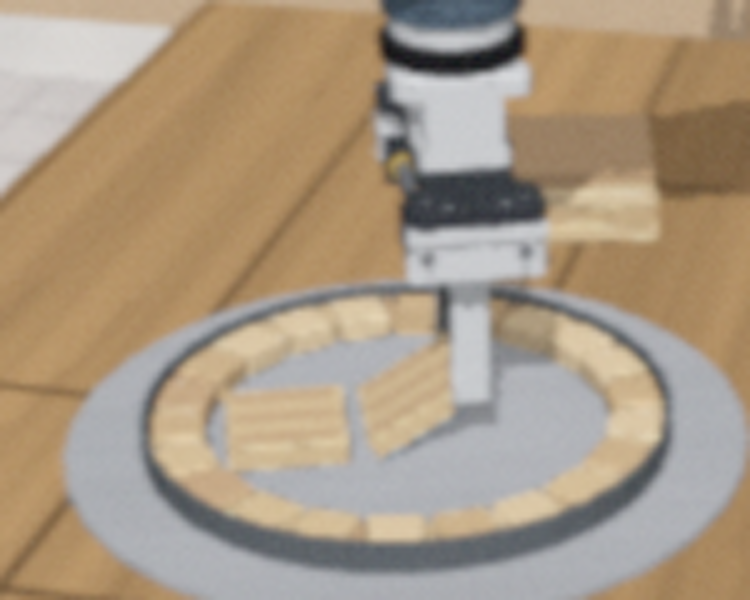

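```bash
python3 -m creep '-0.0014 0 0.0021 0 255;-0.0014 0 0.0022 0 255;-0.0013 0 0.0022 0 255;-0.0012 0 0.0023 0 255;-0.0011 0 0.0024 0 255;-0.001 0 0.0024 0 255;-0.001 0 0.0024 0 255;-0.0009 0 0.0022 0 255;0 0 0 0 255' 5;python3 look.py m 160 310 130 250 5 side
```

```text
time: 21.45
position: [0.565, -0.1698, 0.0151]
tool_rot: [-180.0, 0.0, 22.5]
force: [-0.2, -0.0, -0.3]
width: 0.681
```

View pics/m_side.png

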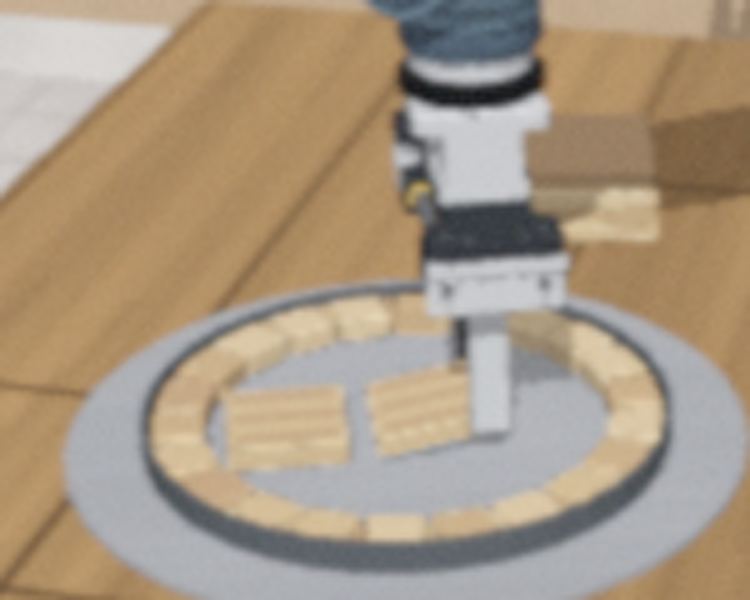

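```bash
python3 -m creep '-0.0004 0 0.0016 0 255;-0.0003 0 0.0016 0 255;-0.0003 0 0.0015 0 255;-0.0002 0 0.0014 0 255;-0.0002 0 0.0012 0 255;-0.0001 0 0.001 0 255;0 0 0.0006 0 255;0 0 0 0 255' 4;python3 look.py n 160 310 130 250 5 side
```

```text
time: 22.5
position: [0.5637, -0.1704, 0.0064]
tool_rot: [-180.0, -0.0, 22.5]
force: [-1.5, -0.3, -0.0]
width: 0.677
```

View pics/n_side.png

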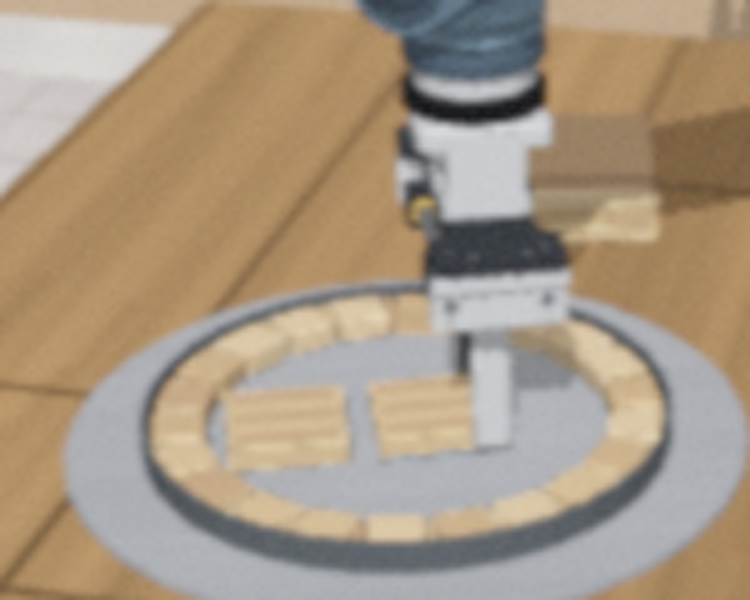

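```bash
python3 -m creep '0 0 0.0006 0 255;0 0 0.0004 0 255;0 0 0 0 255;0 0 0 0 255';  python3 -m creep '0 0 0.0005 0 255;0 0 0.0003 0 255;0 0 0 0 255'; python3 look.py o 160 310 130 250 5 side
```

```text
time: 23.05
position: [0.5637, -0.1705, 0.0055]
tool_rot: [180.0, -0.0, 22.5]
force: [-0.1, -0.7, -1.0]
width: 0.679
time: 23.42
position: [0.5638, -0.1705, 0.0051]
tool_rot: [-180.0, 0.0, 22.5]
force: [-2.5, 1.5, 5.4]
width: 0.676
```

View pics/o_side.png

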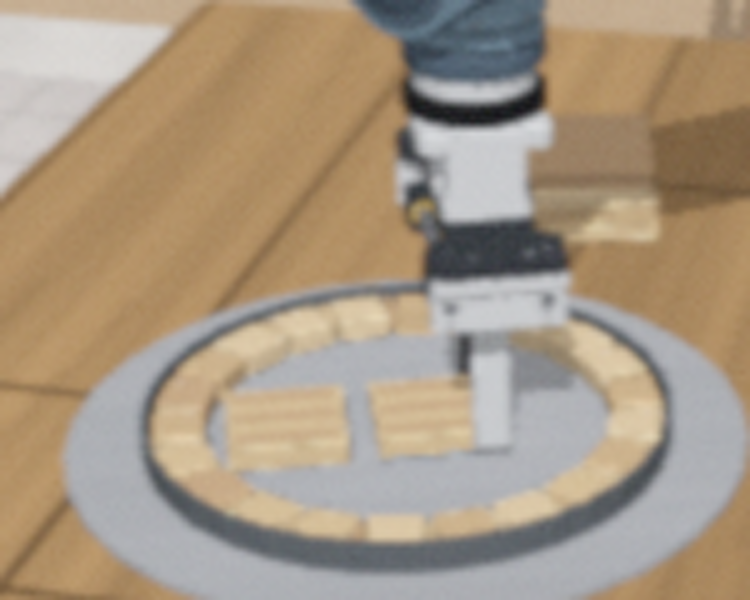

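```bash
cat > fit.py <<'E'
from h import *
np.set_printoptions(precision=4,suppress=True)
def fit(img,n,cpx,z=.018,side=.064,off=0.0,yaw0=22.):
    # edge search along normals of expected square about world point c
    sat=cv2.GaussianBlur(cv2.cvtColor(img,cv2.COLOR_BGR2LAB)[...,2].astype(np.float32),(0,0),.6)
    c=np.array(cpx); out=[]
    for k in range(4):
        a=np.radians(yaw0+90*k); nrm=np.array([np.cos(a),np.sin(a)]);tg=np.array([-nrm[1],nrm[0]])
        pts=[]
        for s in np.linspace(-.024,.024,25):
            d=np.arange(-.008,.0085,.0005)+side/2
            P=[proj(n,[*(c+nrm*q+tg*s),z]) for q in d]
            m=np.array(P,np.float32)[None]
            v=cv2.remap(sat,m[...,0],m[...,1],cv2.INTER_CUBIC)[0]
            g=-np.gradient(v); i=int(np.argmax(g))
            if 0<i<len(g)-1 and g[i]>.5:
                den=g[i-1]-2*g[i]+g[i+1]; o=0 if den==0 else .5*(g[i-1]-g[i+1])/den
                pts.append([s,d[i]+o*.0005])
        pts=np.array(pts)
        if len(pts)<8: out.append((k,None)); continue
        for _ in range(3):
            p=np.polyfit(pts[:,0],pts[:,1],1); r=abs(pts[:,1]-np.polyval(p,pts[:,0])); pts=pts[r<=max(.0008,np.median(r)*2)]
        out.append((k,len(pts),round(p[1]*1000,2),round(yaw0-np.degrees(np.arctan(p[0])),2) ))
    return out
E
python3 - <<'E'
from fit import *
print(fit(cv2.imread("pics/top0.png"),"top",(.6611,-.1313)))
print(fit(cv2.imread("pics/top0.png"),"top",(.6611,-.1313),yaw0=21.))
print(fit(cv2.imread("pics/side0.png"),"side",(.6611,-.1313)))
E
```

```text
Traceback (most recent call last):
  File "fit.py", line 12, in fit
    P=[proj(n,[*(c+nrm*q+tg*s),z]) for q in d]
       ~~~~^^^^^^^^^^^^^^^^^^^^^^^
  File "h.py", line 11, in proj
    f,cx,cy,R,t=cam(n); q=R@np.array(P)+t; return np.array([f*q[0]/q[2]+cx,f*q[1]/q[2]+cy])
                ~~~^^^
  File "h.py", line 4, in cam
    p=camera_params(n); f=210/np.tan(np.radians(p['fov_y']/2))
ValueError: time passes only in moves, steps and waits
```

```bash
sed -i 's/^def cam/import functools\n@functools.lru_cache(None)\ndef cam/' h.py
python3 - <<'E'
from fit import *
print(fit(cv2.imread("pics/top0.png"),"top",(.6611,-.1313)))
print(fit(cv2.imread("pics/top0.png"),"top",(.6611,-.1313),yaw0=21.))
print(fit(cv2.imread("pics/side0.png"),"side",(.6611,-.1313)))
E
```

```text
[(0, 22, np.float64(32.29), np.float64(20.71)), (1, 21, np.float64(32.18), np.float64(20.32)), (2, 22, np.float64(32.2), np.float64(21.72)), (3, 19, np.float64(32.54), np.float64(21.33))]
[(0, 21, np.float64(32.26), np.float64(21.61)), (1, 20, np.float64(32.22), np.float64(20.59)), (2, 23, np.float64(32.35), np.float64(21.81)), (3, 19, np.float64(32.74), np.float64(21.02))]
[(0, 24, np.float64(32.81), np.float64(20.2)), (1, None), (2, 20, np.float64(30.46), np.float64(21.85)), (3, 17, np.float64(31.55), np.float64(22.98))]
```

```bash
python3 -m creep '0 0 -0.0005 0 255;0 0 0 0 60;0 0 0 0 60;0 0 0 0 60;0.012 -0.0005 -0.0003 0.021 60;0.013 -0.0005 0 0 60;0 0 0 0 60;0 0 0 0 255;0 0 0 0 255;0 0 0 0 255' 4; python3 look.py p 160 310 130 250 5 side; python3 -m creep '0 0 0 0 255;0 0 0 0 255' 12
```

```text
time: 24.72
position: [0.5863, -0.1603, 0.0053]
tool_rot: [-180.0, 0.0, 21.2]
force: [1.1, 0.5, -0.4]
width: 0.685
time: 25.02
position: [0.5863, -0.1602, 0.0053]
tool_rot: [-180.0, 0.0, 21.2]
force: [0.1, -0.3, -1.5]
width: 0.683
```

View pics/p_side.png

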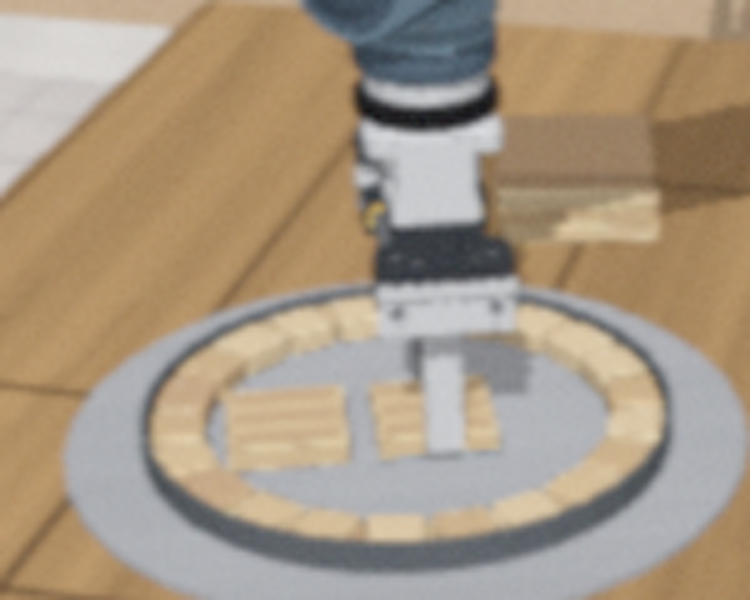

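```bash
python3 -m creep '0.003 0 0 0 255;0.003 0 0 0 255;0.003 0 0 0 255;0.001 0 0 0 255;0 0 0 0 255'; python3 look.py q 160 310 130 250 5 side;  python3 -m creep '0.001 0 0 0 255;0 0 0 0 255';python3 -m creep '0.001 0 0 0 255;0 0 0 0 255'
```

```text
time: 25.65
position: [0.5959, -0.1565, 0.0054]
tool_rot: [-180.0, 0.0, 21.3]
force: [-0.2, 0.5, -1.7]
width: 0.678
time: 25.95
position: [0.5969, -0.1563, 0.0055]
tool_rot: [180.0, -0.0, 21.2]
force: [-1.2, 0.7, -1.1]
width: 0.676
time: 26.2
position: [0.5978, -0.1559, 0.0055]
tool_rot: [180.0, -0.0, 21.3]
force: [0.1, -0.4, -2.2]
width: 0.684
```

View pics/q_side.png

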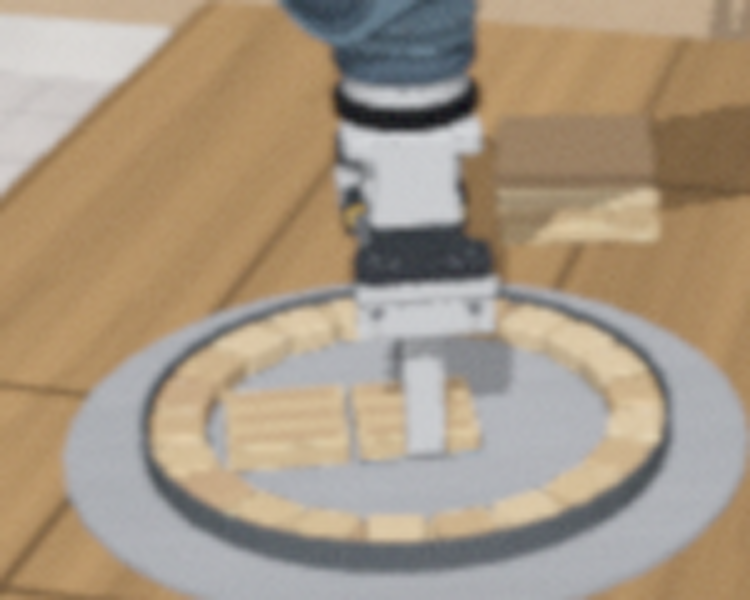

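```bash
python3 -m creep '0 0 0.0003 0 255;0.0007 0 0 0 255;0 0 0 0 255' 5; python3 -m creep '0.0005 0 0 0 255;0 0 0 0 255';python3 -m creep '0.0005 0 0 0 255;0 0 0 0 255'; python3 look.py r 160 310 130 250 5 side
```

```text
time: 26.58
position: [0.5985, -0.1557, 0.0053]
tool_rot: [180.0, -0.0, 21.3]
force: [-0.8, -0.6, -0.7]
width: 0.682
time: 26.82
position: [0.599, -0.1555, 0.0053]
tool_rot: [180.0, -0.0, 21.3]
force: [0.5, -0.7, 0.7]
width: 0.685
time: 27.08
position: [0.5994, -0.1554, 0.0053]
tool_rot: [180.0, -0.0, 21.3]
force: [-1.2, -0.6, 1.8]
width: 0.682
```

View pics/r_side.png

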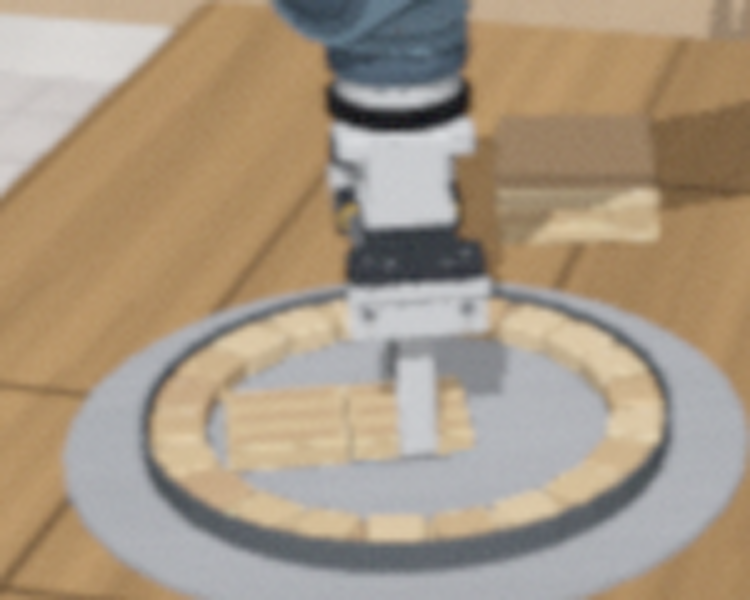

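```bash
python3 -m creep '0.0005 0 0 0 255;0 0 0 0 255'; python3 -m creep '0.0005 0 0 0 255;0 0 0 0 255'; python3 -m creep '0.0005 0 0 0 255;0 0 0 0 255'
```

```text
time: 27.38
position: [0.5999, -0.1552, 0.0053]
tool_rot: [180.0, -0.0, 21.3]
force: [-1.3, -1.2, 2.5]
width: 0.684
time: 27.62
position: [0.6003, -0.155, 0.0053]
tool_rot: [180.0, -0.0, 21.3]
force: [-1.9, -0.2, 2.7]
width: 0.683
time: 27.88
position: [0.6005, -0.1549, 0.0053]
tool_rot: [-180.0, 0.0, 21.3]
force: [-3.8, -0.7, 4.9]
width: 0.679
```

```bash
python3 -m creep '-0.0011 0 0 0 255;-0.0011 0 0 0 255;0 0 0 0 255' 8; python3 look.py s 160 310 130 250 5 side
```

```text
time: 28.25
position: [0.5992, -0.1555, 0.0053]
tool_rot: [180.0, -0.1, 21.2]
force: [0.9, 0.6, 3.0]
width: 0.683
```

View pics/s_side.png

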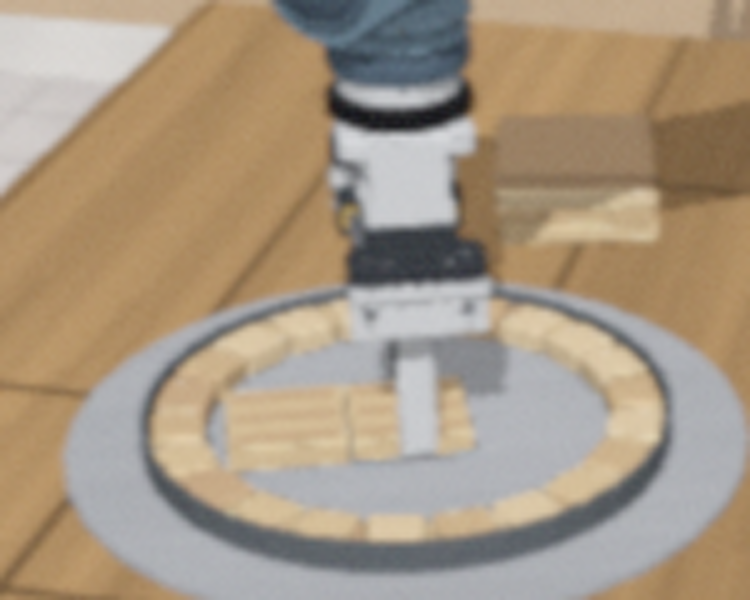

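```bash
python3 -m creep '0 0 0 0 50;0 0 0 0 50;0 0 0 0 0;0 0 -0.01 0 0;0 0 -0.04 0 0;0 0 -0.06 0 0;0 0 -0.06 0 0' 8;python3 -m creep '0 -0.06 0 0 0;0 -0.06 0 0 0;0 -0.06 0 0 0;0 -0.06 0 0 0;0 -0.05 0 0 0;0 0 0 0 0'
python3 - <<'E'
from h import *
t=grab_frame("top");s=grab_frame("side")
cv2.imwrite("pics/topF.png",t);cv2.imwrite("pics/sideF.png",s)
cv2.imwrite("pics/tF.png",cv2.resize(t[105:245,240:385],None,fx=4,fy=4,interpolation=cv2.INTER_CUBIC))
cv2.imwrite("pics/sF.png",cv2.resize(s[170:260,165:315],None,fx=5,fy=5,interpolation=cv2.INTER_CUBIC))
E
```

```text
time: 29.18
position: [0.5984, -0.1554, 0.1775]
tool_rot: [180.0, -0.0, 21.2]
force: [0.9, -0.0, 0.7]
width: 1.001
time: 29.92
position: [0.4925, 0.1171, 0.1758]
tool_rot: [180.0, -0.0, 21.5]
force: [-0.4, -0.8, -0.1]
width: 1.002
```

View pics/tF.png

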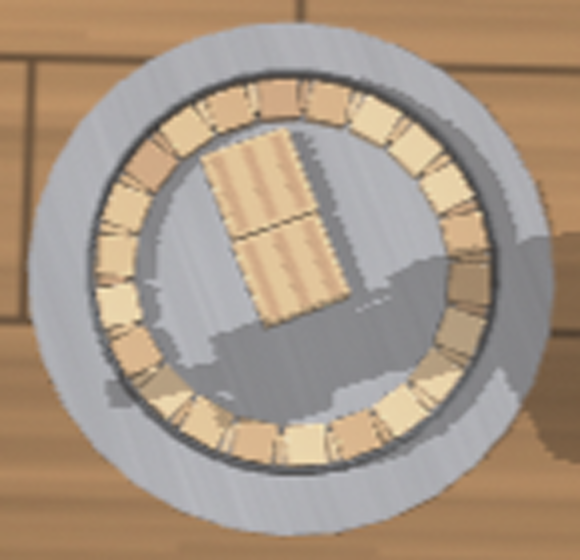

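View pics/sF.png

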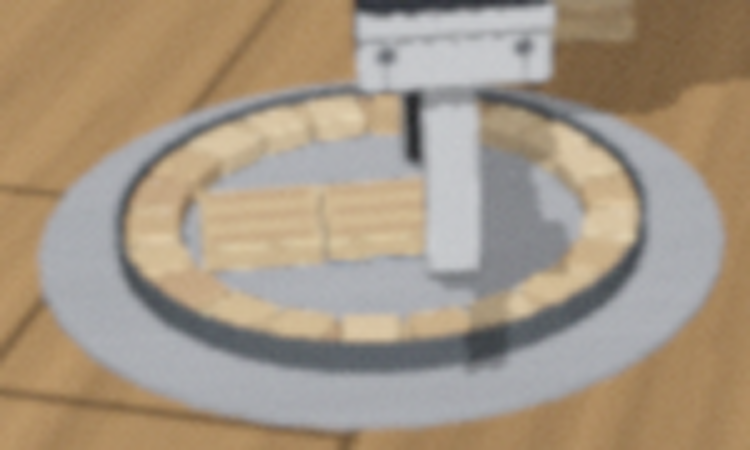

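Run:
```python
from fit import *
t=cv2.imread("pics/topF.png"); c=np.array([.6611,-.1313]); u=np.array([np.cos(np.radians(21.3)),np.sin(np.radians(21.3))])
print("stuck",fit(t,"top",c,yaw0=21.3)); print("loose",fit(t,"top",c-.066*u,yaw0=21.3))
```

```text
stuck [(0, 23, np.float64(32.24), np.float64(21.15)), (1, 23, np.float64(32.4), np.float64(21.42)), (2, 24, np.float64(30.49), np.float64(21.85)), (3, 18, np.float64(32.68), np.float64(21.15))]
loose [(0, 24, np.float64(31.5), np.float64(21.83)), (1, 20, np.float64(33.14), np.float64(22.45)), (2, 17, np.float64(31.88), np.float64(21.24)), (3, 20, np.float64(32.03), np.float64(23.17))]
```

View pics/topF.png

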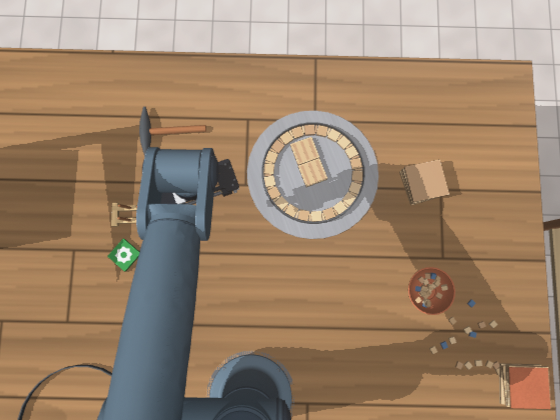

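Run:
```python
from workcell import *
print(close_job())
```

```text
the job is handed in; nothing more can be done
None
```

The tile is laid flat, ribbed back up, as the next tile of the row, and I handed the job in at about 30 s of robot time.

**How it went over:**
- I gripped the tile by its free sides and tilted it forward against the rack stubs.
- I set its foot on the zinc and began easing it over. The grip sat too high on the pads to finish, so I stood it upright against the stuck tile.
- I let go briefly while it stood there, took hold nearer the top and eased it down to flat at about 20°/s. It was held the whole way down from there.
- Once it was flat I took hold again at its middle, slid it until it touched the stuck tile, then backed off.

**Last checks, from the top and side pictures with the gripper clear:**

| Check | Measured |
|---|---|
| Joint to the stuck tile | about 1.6 mm |
| Offset across the row | about 0.7 mm |
| Turn relative to the stuck tile | under 1° on average |

- **Measurement noise:** individual edge fits scattered by 1–2°, and the camera calibration is only good to about 2 mm, so the joint, offset and turn are near the limit of what I could measure.
- **Forces:** the largest force I read was about 8 N, well under the limit.
- **Other things:** the hammer, bowl, blanks and green look-alike look unmoved in the last top picture. The arm hid the half tile there; it was still in its place when I last saw it, after I had lifted the tile out of the rack and carried it to the hoop.

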